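Slide a test cartridge along the guide rail into the reader's corner pocket

ROBOT

A 6-joint arm with a two-finger parallel gripper is mounted at the origin on the work surface. World frame = base frame: x ahead of the robot, y to its left, z up, the work surface at z = 0. Lengths are in mm, angles in rad, forces in N, time in s.
With the tool pointing down it reaches from about 350 to 775 mm from the base axis. Payload 7.3 kg.
Tool frame: the origin (TCP) lies midway between the tips of the shut fingers; the grasp point (between the pads) lies 19 mm behind it (grip_depth is the distance from the TCP to the grasp point, in mm); z points along the fingers, y is the direction in which the jaws open and shut (so a half turn about z gives the same grasp; the last joint's range is limited). The gripper opens to 92 mm and grips with 3 to 60 N. Pads are 19 mm wide; open, the fingers measure 130 mm over their backs; the gripper's body (75 mm by 190 mm) begins 47 mm behind the grasp point.
Start: joints at [-1.445, 0.342, 1.524, -0, 1.275, -0.146], TCP at [140.967, -505.74, 226.741] pointing down, gripper open.
Joint ranges: [-2.53, 2.53], [-0.77, 2.02], [0.04, 2.7], [-1, 4.14], [0.28, 2.66], [-3.11, 3.11]. Speed limits (rad/s): [2.57, 2.57, 3.14, 3.14, 3.14, 3.14].

INTERFACE

Orientations are given as [roll, pitch, yaw] about the fixed x, y, z axes, in that order (R = Rz(yaw) Ry(pitch) Rx(roll)).
In Python, from plant import get_obs, capture, close_job, spot_in, silhouettes, mark_of, grip_depth gives the robot as it stands.
- The arm moves only by the tool servo_tool, never from a script. Its arguments are lists of equal length, an entry for each row: "slide": the shift along the tool's x, y, z normalised to -1 to 1, where 1 is 20 cm, a list of three; "rot": the turn, a rotation vector about the tool's x, y, z normalised to -1 to 1, where 1 is pi rad, a list of three; "claw": the finger opening in mm, from 0 to 91.8. A call has 1 to 5 rows; each row is the pose to reach, as a shift and turn from the pose commanded when the call began, along the tool's axes at that moment, turning the shorter way round; what a row does not reach only later rows make up. A row lasts 1/8 s, in which the tool goes at most 62.5 mm and 10.7 degrees, less where a joint would pass 70% of its speed; a pose out of reach is approached as far as the arm can. A call with a number of a shift or a turn outside -1 to 1 is refused whole. A call with a gripper value outside its range is refused whole. The fingers move at their own pace and stop on an object; the grip force is fixed at half the most. Time passes only in rows, so rows that repeat a pose let the fingers close. It gives the time, the measured TCP pose, the force and the opening at its end, in the units of the state.
- get_obs(): the state, without advancing time (a new reading comes with each control period).
- capture(name): name is "scene" or "top" or "wrist"; returns a dict with "frame" (400x640x3 uint8, red, green, blue), "depth" (400x640 float32, mm along the optical axis (not along the pixel's ray), 0 where there is no reading), "vertical_fov" (degrees; the focal length in pixels is half the picture's height over the tangent of half this angle, whatever the lens; pixels are square), "cx", "cy" (the principal point, pixels), "position" and "rotation" of the camera in the world. Camera axes: x right, y down, z forward; pixel columns grow to the right and rows downward; lengths in mm; the calibration is good to about 2 mm. A picture is of the moment at which its call begins.
- close_job(): hands the job in, once; it reports no verdict.
Trained networks look in the newest picture that a camera, given by its name, has taken for a name from the list of things; names that differ only in an ending like _2 or _b are one class to them, and where a whole thing is asked for, a point or a joint stands for the part that bears it (a point fixed in the world has none). Each returns a list of dicts, best first, with "confidence" (0 to 1); they miss things now and then, are a little off and sometimes report something else, mostly with a low value. They report only what shows in the picture. A call takes as long as a camera call.
- spot_in(query, camera): "box" ([left, top, right, bottom] in pixels, round what is visible of it).
- silhouettes(query, camera): "pixels" (400x640 bool, what is visible of it) and "box" ([left, top, right, bottom] in pixels, round what is visible of it).
- mark_of(query, camera): "xy" ([column, row] in pixels: a listed point, or the origin of a listed thing).
The state is a dict: "time": time; "joint_positions": joint angles; "dq": joint speeds; "tau": joint torques, N m; "tool_pos": TCP position; "tcp_rot": TCP orientation; "contact_force": force on the tool from outside, world axes, zero at the start; "moment": the same for the moment, N m; "grip_width": finger opening in mm.
Only numpy, scipy, OpenCV 4.12 (cv2) and the standard library are available. Lean on these libraries where they do the work, as an engineer would, in place of code of your own. Each camera call takes 0.05 s, during which the arm holds its last target. There are 200 camera calls.

TASK

Load the test cartridge that lies on the reader's loading deck: with the fingertips, push it sideways until its long side is flat against the metal guide rail, then slide it along the rail, under the clear cover, until it is fully home against the end stop in the green corner pocket, and take the hand away. Only push it - do not pick it up or let it leave the deck, keep it against the rail as it nears the pocket, and leave the other things on the bench where they are.

Things in the scene. Friction and masses are not known exactly. Their poses are not given: they have to be found in the camera images.
- cartridge: the test cartridge to load: flat white plastic box 72 mm long (its x), 28 wide (its y), 10 thick, about 25 g, green ribbed grip at its -x end, grey well and read window on top. Lies loose on the black loading deck, up to 0.45 rad askew, +x end towards the pocket, at x -130 to -75, y +20 to +45 mm in the frame of home. Origin: centre of its underside; z up.
- home (a point): where the cartridge's origin lies when fully home: on the deck top, 22 mm above the bench. +x runs along the rail to the end stop (about world +y), +y across the deck away from the rail (about towards the robot), z up. Home, the cartridge has its long side on the rail (plane y = -14 mm), its front on the stop (plane x = +36 mm), and its grip end at x = -36 mm in the open.
- rail (a point): middle of the top edge of the aluminium guide rail's inner face, 12 mm above the deck; axes as home. The rail is straight, 10 mm thick, fixed, and runs from x = -181 to +44 mm in the frame of home; its flat inner face (the side the cartridge is pushed against) is the plane y = -14 mm there.
- pocket (a point): inner corner of the green pocket, at deck height, where rail and end stop meet; axes as home. The pocket is 30.5 mm wide: opposite the rail a green cheek 12 mm high reaches back 28 mm from the stop, then flares outwards for 13 mm more. A clear cover, underside 12 mm and top 15 mm above the deck, lies over the 24 mm next to the stop.
- reader: the cassette reader, fixed: white housing with sloping front and blue screen, before it a flat black deck. Origin on the bench 22 mm below home, same axes. In its frame the deck is x -187 to +52, y -26 to +78 mm, top at z 22 mm, on a white base 3 mm larger; open bench beside it. Housing x +50 to +275, y -70 to +120 mm: 50 mm high at the front, sloping from x +60 up to 135 mm at x +160 and beyond.
- buffer: bystander: small white dropper bottle with a green cap, 32 mm across, 72 mm high, standing on the bench; origin centre of its underside. Leave alone.
- vial: bystander: orange capped vial, 32 mm across, 55 mm high, standing on the bench; origin centre of its underside. Leave alone.
- spare: bystander: small flat silver-grey plastic case holding a spare cartridge, pale label and green band on top, 105 x 50 x 11 mm, lying flat on the bench; origin centre of its underside. Leave alone.

How it is judged:
By the outcome, as a careful person would: the job done as asked, in the order asked, and still so for the second after the job is handed in, with the robot touching nothing.
It also fails if it takes over 45 s, if anything falls off the work surface, if the arm or the gripper's body presses on something with over 40 N, if the wrist force passes 120 N, or if a joint passes its speed limit or range.

## Working session

There is one attempt and no reset: what is moved stays moved. The work goes in short steps, Python scripts to look and compute and a tool call to move; the robot and the scene stay as the last step left them, time stands still between calls to the robot, and variables do not carry over. Pictures are saved under pics/ and viewed, about 8 in all and at most 12, crops included, and the job is handed in when it is done.

Besides the shell and the picture viewer there is one more tool, called after ">>>" as a command line: name --argument value ..., lists and objects as JSON in quotes. servo_tool: Moves the arm, as the interface text tells. Scaled input: -1 to 1 covers 20 cm each way for a shift and pi rad each way for a turn. Its arguments: {"type":"object","properties":{"slide":{"type":"array","items":{"type":"array","items":{"type":"number"}}},"rot":{"type":"array","items":{"type":"array","items":{"type":"number"}}},"claw":{"type":"array","items":{"type":"number"}}},"required":["slide","rot","claw"]}

```bash
mkdir -p pics
cat > h.py <<'E'
import numpy as np, cv2
from plant import get_obs, capture, close_job, spot_in, silhouettes, mark_of, grip_depth
def f(c): return 200/np.tan(np.radians(c["vertical_fov"])/2)
def ray(c,p):
    d=np.array([(p[0]-c["cx"])/f(c),(p[1]-c["cy"])/f(c),1.0]); return np.array(c["position"]),np.array(c["rotation"])@d
def at_z(c,p,z):
    o,d=ray(c,p); return o+d*(z-o[2])/d[2]
def proj(c,P):
    q=(np.asarray(P)-np.array(c["position"]))@np.array(c["rotation"]); return q[...,:2]/q[...,2:]*f(c)+[c["cx"],c["cy"]]
def save(n,im): cv2.imwrite("pics/"+n,im[...,::-1])
E
python3 - <<'E'
from h import *
np.set_printoptions(precision=3,suppress=True)
o=get_obs();print(o["tool_pos"],o["tcp_rot"],o["grip_width"],o["time"])
ims=[]
for n in ["top","scene"]:
    c=capture(n);print(n,c["position"],np.array(c["rotation"]).tolist(),f(c))
    ims.append(c["frame"])
    for q,z in [("home",22),("rail",34),("pocket",22),("cartridge",22),("reader",0),("buffer",0),("vial",0),("spare",0)]:
        m=mark_of(q,n); 
        for k in m[:2]: print(q,k["confidence"],k["xy"],at_z(c,k["xy"],z))
save("a.png",np.vstack(ims)[:, :])
E
```

```text
[ 140.898 -505.309  226.041] [-3.14  -0.     0.272] 91.81041647465058 0.0
top [ 406.431  -95.134 1046.699] [-2.9355369000962925, -0.0017585850261170322, -1.5351927741971112] 449.2638771424366Traceback (most recent call last):
  File "<stdin>", line 10, in <module>
  File "h.py", line 7, in at_z
    o,d=ray(c,p); return o+d*(z-o[2])/d[2]
                                      ~^^^
IndexError: invalid index to scalar variable.
```

```bash
sed -i '1i from scipy.spatial.transform import Rotation as Ro' h.py; sed -i 's/np.array(c\["rotation"\])/Ro.from_euler("xyz",c["rotation"]).as_matrix()/' h.py
python3 - <<'E'
from h import *
np.set_printoptions(precision=3,suppress=True)
ims=[]
for n in ["top","scene"]:
    c=capture(n);print(n,c["position"],c["rotation"],f(c))
    ims.append(c["frame"])
    for q,z in [("home",22),("rail",34),("pocket",22),("cartridge",22),("reader",0),("buffer",0),("vial",0),("spare",0)]:
        m=mark_of(q,n); 
        for k in m[:2]: print(q,k["confidence"],k["xy"],at_z(c,k["xy"],z))
    if n=="top":
        s=silhouettes("cartridge",n)
        for k in s[:1]:
            ct=max(cv2.findContours(k["pixels"].astype(np.uint8),0,2)[0],key=cv2.contourArea)
            b=cv2.boxPoints(cv2.minAreaRect(ct)); print(k["confidence"],[at_z(c,p,32) for p in b])
save("a.png",ims[0]);save("b.png",ims[1])
E
```

```text
top [ 406.431  -95.134 1046.699] [-2.936 -0.002 -1.535] 449.2638771424366
home 0.89 [248.6, 208.1] [591.882  68.634  22.   ]
rail 0.76 [285.6, 210.3] [587.638 -18.275  34.   ]
pocket 0.73 [236.2, 195.4] [620.919  99.543  22.   ]
cartridge 0.97 [288.3, 231.5] [540.643 -26.022  22.   ]
cartridge 0.74 [368.7, 252.4] [ 499.437 -211.001   22.   ]
reader 0.73 [254.2, 209.6] [592.734  58.664   0.   ]
buffer 0.53 [373.1, 256.3] [ 492.787 -223.794    0.   ]
buffer 0.25 [236.7, 195.5] [625.324 102.515   0.   ]
vial 0.59 [422.7, 271.3] [ 462.494 -338.324    0.   ]
spare 0.6 [293.6, 137.5] [775.381 -26.228   0.   ]
spare 0.39 [278.8, 208.2] [598.192   0.655   0.   ]
0.95 [array([545.524,   5.58 ,  32.   ]), array([572.842,  -8.135,  32.   ]), array([538.753, -72.843,  32.   ]), array([511.81 , -58.881,  32.   ])]
scene [1131.692 -642.     531.238] [-2.13  -0.004  0.741] 417.03732189007616
rail 0.8 [330.2, 190.0] [591.666 -17.975  34.   ]
pocket 0.59 [369.3, 179.2] [615.343 101.576  22.   ]
reader 0.56 [350.2, 190.1] [591.259  57.878   0.   ]
buffer 0.8 [239.3, 222.4] [ 499.709 -213.206    0.   ]
vial 0.93 [184.3, 241.3] [ 470.089 -331.168    0.   ]
spare 0.89 [397.9, 235.7] [781.244 -17.973   0.   ]
```

View pics/a.png

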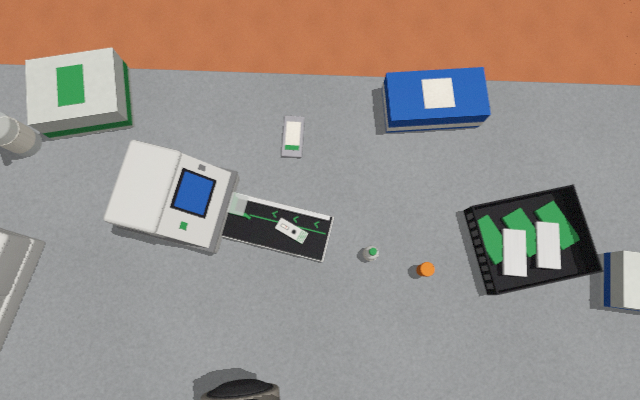

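View pics/b.png

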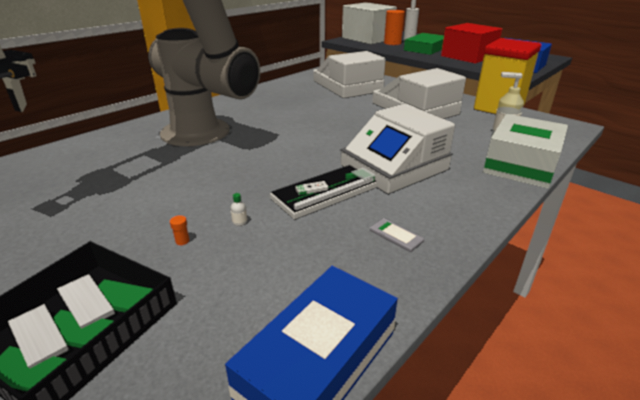

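The top view shows the cartridge at about (290,231) on the black deck, with the rail from (237,193) to (330,215). The pocket is at (236,195), the buffer at (372,255) and the vial at (427,270). The scene view agrees. Next I move above the deck with the fingers shut.

>>> servo_tool --slide '[[0.84, -0.59, 0], [0.84, -0.59, 0], [0.84, -0.59, 0], [0.84, -0.59, 0]]' --rot '[[0, 0, 0], [0, 0, 0], [0, 0, 0], [0, 0, 0]]' --claw '[0, 0, 0, 0]'

```text
time: 1.55
tool_pos: [272.6, -344.5, 227.0]
tcp_rot: [3.142, -0.0, 0.275]
contact_force: [-0.0, -0.4, 0.6]
grip_width: 56.6
```

>>> servo_tool --slide '[[0.84, -0.59, 0], [0.84, -0.59, 0], [0.84, -0.59, 0], [0.84, -0.59, 0]]' --rot '[[0, 0, 0], [0, 0, 0], [0, 0, 0], [0, 0, 0]]' --claw '[0, 0, 0, 0]'

```text
time: 2.05
tool_pos: [402.9, -186.3, 226.8]
tcp_rot: [3.141, -0.001, 0.275]
contact_force: [-0.5, -0.1, -0.5]
grip_width: 16.4
```

>>> servo_tool --slide '[[0.7, -0.59, 0], [0.7, -0.59, 0], [0.7, -0.59, 0], [0.7, -0.59, 0], [0.7, -0.59, 0]]' --rot '[[0, 0, 0.159], [0, 0, 0.159], [0, 0, 0.159], [0, 0, 0.159], [0, 0, 0.159]]' --claw '[0, 0, 0, 0, 0]'

```text
time: 2.68
tool_pos: [505.2, -36.4, 226.4]
tcp_rot: [3.141, 0.0, -0.225]
contact_force: [0.5, 0.7, -0.4]
grip_width: 0.5
```

```bash
cat > look.py <<'E'
from h import *
import sys
np.set_printoptions(precision=2,suppress=True)
o=get_obs();print(o["time"],o["tool_pos"],o["tcp_rot"],o["contact_force"],o["grip_width"])
n="wrist"
c=capture(n);print(c["position"],c["rotation"])
for q,z in [("home",22),("rail",34),("pocket",22),("cartridge",22)]:
    for k in mark_of(q,n)[:1]: print(q,k["confidence"],k["xy"],at_z(c,k["xy"],z))
for k in silhouettes("cartridge",n)[:1]:
    ct=max(cv2.findContours(k["pixels"].astype(np.uint8),0,2)[0],key=cv2.contourArea)
    w=np.array([at_z(c,p,32)[:2] for p in ct[:,0]],np.float32)
    r=cv2.minAreaRect(w); print("cart",k["confidence"],r,cv2.boxPoints(r).tolist())
# reference-colour lines: white rail top
save(sys.argv[1],c["frame"])
np.savez("last.npz",depth=c["depth"],frame=c["frame"],**{k:c[k] for k in["vertical_fov","cx","cy","position","rotation"]})
E
python3 look.py c.png
```

```text
2.675 [505.19 -36.4  226.39] [ 3.14  0.   -0.23] [ 0.5   0.65 -0.4 ] 0.5424028989475482
[579.05 -53.13 385.09] [ 2.86 -0.   -1.8 ]
home 0.96 [210.2, 112.4] [595.68  61.7   22.  ]
rail 0.65 [268.3, 100.6] [593.02  -3.9   34.  ]
pocket 0.77 [175.3, 102.5] [613.68  94.69  22.  ]
cartridge 0.74 [307.0, 135.7] [548.56 -33.74  22.  ]
cart 0.84 ((545.14013671875, -33.309146881103516), (72.49169921875, 29.54633903503418), 62.5331916809082) [[515.3143920898438, -58.65540313720703], [541.5302124023438, -72.283203125], [574.9658813476562, -7.962890625], [548.7500610351562, 5.664909362792969]]
```

View pics/c.png

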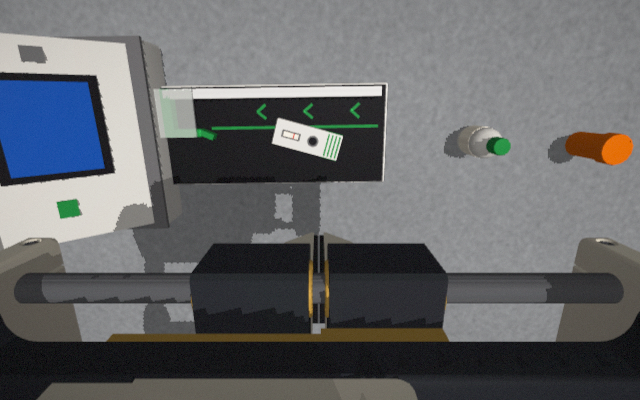

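The wrist view shows the rail strip from (165,92) to (385,91), the cartridge at (307,139) with its front tilted towards the rail, and the cover at (178,112). The deck's open end is at column 385. I'll fit the rail edge from the image.

```bash
cat > frame.py <<'E'
from h import *
np.set_printoptions(precision=2,suppress=True)
c=dict(np.load("last.npz")); g=c["frame"].mean(2)
P=[]
for x in range(215,376,4):
    col=g[80:115,x]; d=np.diff(col); r=80+np.argmin(d)+.5+0.0
    P.append(at_z(c,(x,r+.0),34)[:2])
P=np.array(P,np.float32); vx,vy,x0,y0=cv2.fitLine(P,cv2.DIST_HUBER,0,.01,.01).ravel()
u=np.array([vx,vy]);u*=np.sign(u[1]); v=np.array([-u[1],u[0]])
print("u",u,"ang",np.degrees(np.arctan2(u[1],u[0])),"resid",np.std((P-[x0,y0])@v))
p0=np.array([x0,y0])
# base far end (home x=-190 top of base z~?) along rows
E=[]
for r in range(125,175,4):
    d=np.diff(g[r,375:400]); E.append(at_z(c,(375+np.argmin(d)+.5,r),20)[:2])
    F=at_z(c,(375+np.argmax(d)+.5,r),22)[:2]
    print(r,375+np.argmin(d),375+np.argmax(d),(F-p0)@u,(E[-1]-p0)@u) if r%8==5 else 0
for n,z,hx,hy in [("home",22,0,0),("pocket",22,36,-14),("rail",34,-68.5,-14)]:
    k=mark_of(n,"wrist")
    if k: w=at_z(c,k[0]["xy"],z)[:2]-p0; print(n,w@u-hx,w@v-hy-14)
print("p0",p0)
E
python3 frame.py
```

```text
u [0.21 0.98] ang 78.06013 resid 4.452354
125 385 384 -78.76364270352249 -80.24782362355806
133 385 383 -78.01131658570121 -80.59562587404957
141 384 383 -78.3471922652084 -79.84373007687468
149 384 383 -78.6876152661701 -80.1935048772805
157 384 382 -77.91939051680501 -80.54804746092636
165 384 382 -78.2615491800484 -80.90745598131788
173 383 382 -78.60843624198434 -80.13693443541925
home 108.63201618192879 -0.1167456252031478
pocket 108.62930115903131 3.1006796699143564
rail 112.39918325600404 2.9098533041968153
p0 [586.79 -47.45]
```

Run:
```python
from h import *
np.set_printoptions(precision=2,suppress=True)
c=dict(np.load("last.npz")); g=c["frame"].mean(2)
P=[]
for x in range(205,380,3):
    col=g[84:106,x]; b=np.where(col>150)[0]; r=84+b.max()+.5 if len(b) else np.nan
    P.append([x,r])
P=np.array(P); P=P[~np.isnan(P[:,1])]
W=np.array([at_z(c,p,34)[:2] for p in P],np.float32)
vx,vy,x0,y0=cv2.fitLine(W,cv2.DIST_HUBER,0,.01,.01).ravel()
u=np.array([vx,vy]);u*=np.sign(u[1]); v=np.array([-u[1],u[0]]);p0=np.array([x0,y0])
print(P[::8],u,np.degrees(np.arctan2(u[1],u[0])),"res",np.std((W-p0)@v))
ends=[at_z(c,(383.5,r),22)[:2] for r in (125,150,170)]
hx=np.mean([(e-p0)@u for e in ends])+187
home=p0+u*hx+14*v
print("home",home)
np.savez("home.npz",home=home,u=u,v=v)
def H(w): return np.array([(w-home)@u,(w-home)@v])
for q,z in [("home",22),("pocket",22),("rail",34),("cartridge",22)]:
    k=mark_of(q,"wrist"); print(q,H(at_z(c,k[0]["xy"],z)[:2]) if k else None)
for p in [[515.3,-58.7],[541.5,-72.3],[575,-8],[548.8,5.7],[545.1,-33.3],[505.2,-36.4]]: print(H(np.array(p)))
```

```text
[[205.   98.5]
 [229.   97.5]
 [253.   97.5]
 [277.   97.5]
 [301.   96.5]
 [325.   96.5]
 [349.   96.5]
 [373.   95.5]] [0.21 0.98] 78.078255 res 0.2891511
home [595.7  61.4]
home [0.29 0.09]
pocket [ 36.28 -10.71]
rail [-64.45 -10.87]
cartridge [-102.82   26.47]
[-134.12   53.86]
[-142.01   25.42]
[-72.18   5.92]
[-64.19  34.39]
[-103.11   29.95]
[-114.38   68.35]
```

>>> servo_tool --slide '[[-0.035, -0.045, 0.3], [-0.035, -0.045, 0.6], [-0.035, -0.045, 0.85], [-0.035, -0.045, 0.995], [-0.035, -0.045, 0.995]]' --rot '[[0, 0, -0.0054], [0, 0, -0.0054], [0, 0, -0.0054], [0, 0, -0.0054], [0, 0, -0.0054]]' --claw '[0, 0, 0, 0, 0]'

```text
time: 3.95
tool_pos: [498.2, -26.3, 26.0]
tcp_rot: [3.141, 0.005, -0.211]
contact_force: [-0.1, 0.0, 0.1]
grip_width: 0.4
```

```bash
cat > look2.py <<'E'
from h import *
import sys
np.set_printoptions(precision=2,suppress=True)
h=np.load("home.npz");H=lambda w:np.array([(w[:2]-h["home"])@h["u"],(w[:2]-h["home"])@h["v"]])
o=get_obs();print("t",o["time"],"TCP H",H(np.array(o["tool_pos"])),o["tool_pos"][2],"yaw",o["tcp_rot"][2],"F",np.array(o["contact_force"]))
for n in sys.argv[2:]:
    c=capture(n)
    for k in mark_of("cartridge",n)[:1]: print(n,"mark",k["confidence"],H(at_z(c,k["xy"],22)))
    for k in silhouettes("cartridge",n)[:1]:
        ct=max(cv2.findContours(k["pixels"].astype(np.uint8),0,2)[0],key=cv2.contourArea)
        w=np.array([H(at_z(c,p,32)) for p in ct[:,0]],np.float32)
        r=cv2.minAreaRect(w); print("cart",k["confidence"],r)
        print(np.array(sorted(cv2.boxPoints(r).tolist())))
    im=c["frame"]
    if n==sys.argv[2]: save(sys.argv[1],im)
E
python3 look2.py d.png wrist
```

```text
t 3.95 TCP H [-105.94   77.3 ] 25.95914074023267 yaw -0.21068458671836154 F [-0.06  0.01  0.12]
wrist mark 0.96 [-103.38   29.27]
cart 0.71 ((-103.23113250732422, 29.08449935913086), (29.902935028076172, 72.65391540527344), 73.45918273925781)
[[-142.31   25.09]
 [-133.8    53.76]
 [ -72.66    4.41]
 [ -64.15   33.08]]
```

View pics/d.png

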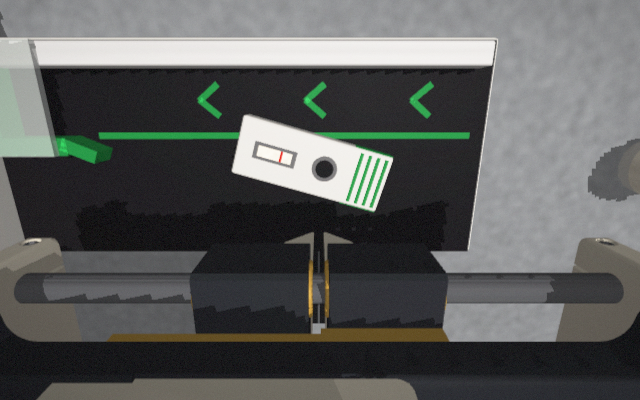

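The wrist view shows the fingertips at (320,240), just clear of the deck edge of the cartridge. The cartridge is at (312,162) and tilted as before. I start the sideways push.

>>> servo_tool --slide '[[0.05, 0, 0], [0.08, 0, 0], [0.11, 0, 0], [0.14, 0, 0], [0.17, 0, 0]]' --rot '[[0, 0, 0], [0, 0, 0], [0, 0, 0], [0, 0, 0], [0, 0, 0]]' --claw '[0, 0, 0, 0, 0]'

```text
time: 4.72
tool_pos: [533.3, -33.8, 27.7]
tcp_rot: [3.141, 0.0, -0.211]
contact_force: [-0.1, -0.0, 0.5]
grip_width: 0.2
```

```bash
python3 look2.py e.png wrist
```

```text
t 4.725 TCP H [-106.08   41.42] 27.666922023571278 yaw -0.21082618196282232 F [-0.09 -0.04  0.54]
wrist mark 0.75 [-100.4    13.17]
cart 0.58 ((-100.4373550415039, 14.02623176574707), (30.1905460357666, 71.75534057617188), 85.0033950805664)
[[-137.49    2.11]
 [-134.86   32.19]
 [ -66.01   -4.14]
 [ -63.38   25.94]]
```

View pics/e.png

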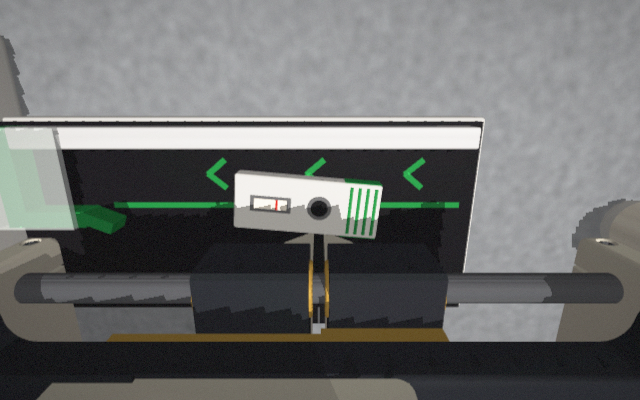

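The cartridge is at (308,203), now only about 5° askew and about 14 mm from flush with the rail. I keep pushing gently.

>>> servo_tool --slide '[[0.02, 0, 0], [0.04, 0, 0], [0.055, 0, 0], [0.068, 0, 0], [0.075, 0, 0]]' --rot '[[0, 0, 0], [0, 0, 0], [0, 0, 0], [0, 0, 0], [0, 0, 0]]' --claw '[0, 0, 0, 0, 0]'

```text
time: 5.5
tool_pos: [547.7, -36.9, 27.7]
tcp_rot: [3.142, -0.0, -0.211]
contact_force: [-1.1, 0.0, 0.0]
grip_width: 0.4
```

```bash
python3 look2.py f.png wrist
```

```text
t 5.5 TCP H [-106.09   26.65] 27.71703254597618 yaw -0.21076942871672188 F [-1.07  0.02  0.  ]
wrist mark 0.78 [-97.73   0.74]
cart 0.96 ((-99.02583312988281, 0.7479677200317383), (28.572711944580078, 72.43486785888672), 89.86261749267578)
[[-135.28  -13.45]
 [-135.21   15.12]
 [ -62.84  -13.63]
 [ -62.77   14.95]]
```

>>> servo_tool --slide '[[0.005, 0, 0], [0.008, 0, 0], [0.008, 0, 0]]' --rot '[[0, 0, 0], [0, 0, 0], [0, 0, 0]]' --claw '[0, 0, 0]'

```text
time: 6.02
tool_pos: [548.7, -37.0, 27.6]
tcp_rot: [3.142, 0.001, -0.211]
contact_force: [-2.7, 1.0, 0.9]
grip_width: 0.6
```

```bash
python3 look2.py g.png wrist
```

```text
t 6.025 TCP H [-106.03   25.69] 27.628396152434497 yaw -0.21070731316716573 F [-2.73  0.95  0.91]
wrist mark 0.61 [-98.95   0.1 ]
cart 0.76 ((-99.07257080078125, 0.5043849945068359), (27.082733154296875, 72.58466339111328), 89.86609649658203)
[[-135.4   -12.95]
 [-135.33   14.13]
 [ -62.81  -13.12]
 [ -62.75   13.96]]
```

View pics/g.png

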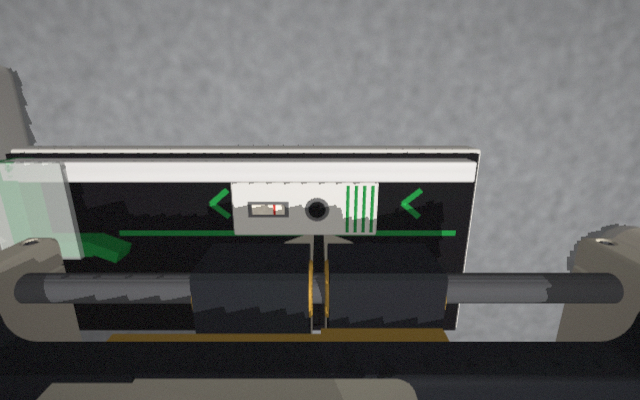

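The cartridge lies flush along the rail: it spans (232–378, 182–235) and the rail gives a 2.7 N reaction. Next I take the fingers round behind its grip end.

>>> servo_tool --slide '[[-0.06, 0, 0], [-0.06, 0.15, 0], [-0.06, 0.3, 0], [-0.06, 0.305, 0], [-0.06, 0.305, 0]]' --rot '[[0, 0, 0], [0, 0, 0], [0, 0, 0], [0, 0, 0], [0, 0, 0]]' --claw '[0, 0, 0, 0, 0]'

```text
time: 6.8
tool_pos: [524.6, -94.0, 27.7]
tcp_rot: [-3.141, -0.0, -0.211]
contact_force: [0.2, 1.6, 0.5]
grip_width: 0.7
```

>>> servo_tool --slide '[[0.08, 0, 0], [0.15, 0, 0], [0.18, 0, 0], [0.18, 0, 0]]' --rot '[[0, 0, 0], [0, 0, 0], [0, 0, 0], [0, 0, 0]]' --claw '[0, 0, 0, 0]'

```text
time: 7.3
tool_pos: [559.8, -101.2, 27.5]
tcp_rot: [3.142, 0.0, -0.21]
contact_force: [-0.7, 0.4, -0.9]
grip_width: 0.4
```

```bash
python3 look2.py i.png wrist
```

```text
t 7.3 TCP H [-166.49    1.5 ] 27.540185829643384 yaw -0.2098940216928662 F [-0.73  0.36 -0.93]
wrist mark 0.89 [-97.41  -1.33]
cart 0.91 ((-100.11312103271484, -0.9438962936401367), (24.664093017578125, 73.34905242919922), 89.4530258178711)
[[-136.9   -12.93]
 [-136.67   11.74]
 [ -63.56  -13.63]
 [ -63.32   11.04]]
```

View pics/i.png

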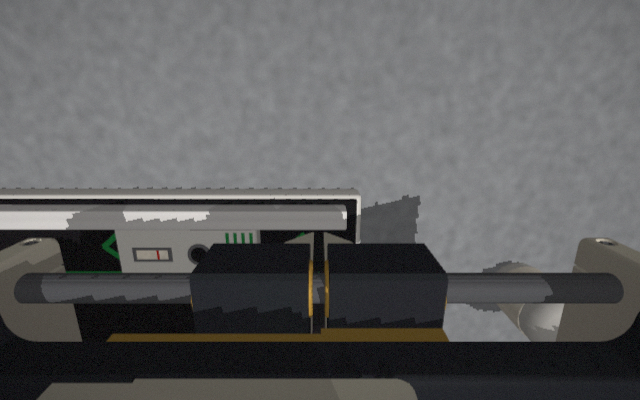

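The fingers are behind the grip end, with tips at (320,238) and the grip at (238,240), and the cartridge is still on the rail. I push along the rail, stopping before the pocket for a check.

>>> servo_tool --slide '[[0, -0.04, 0], [0, -0.075, 0], [0, -0.11, 0], [0, -0.145, 0], [0, -0.18, 0]]' --rot '[[0, 0, 0], [0, 0, 0], [0, 0, 0], [0, 0, 0], [0, 0, 0]]' --claw '[0, 0, 0, 0, 0]'

```text
time: 8.07
tool_pos: [567.5, -66.2, 27.7]
tcp_rot: [3.141, 0.0, -0.211]
contact_force: [-0.1, -0.9, 0.4]
grip_width: 0.5
```

>>> servo_tool --slide '[[0, -0.03, 0], [0, -0.06, 0], [0, -0.09, 0], [0, -0.11, 0], [0, -0.11, 0]]' --rot '[[0, 0, 0], [0, 0, 0], [0, 0, 0], [0, 0, 0], [0, 0, 0]]' --claw '[0, 0, 0, 0, 0]'

```text
time: 8.7
tool_pos: [572.1, -44.8, 27.7]
tcp_rot: [-3.142, -0.0, -0.21]
contact_force: [0.3, 0.1, -0.4]
grip_width: 0.5
```

```bash
python3 look2.py j.png wrist top
```

```text
t 8.7 TCP H [-108.8     1.14] 27.68666324941528 yaw -0.21038102826948402 F [ 0.27  0.15 -0.35]
wrist mark 0.55 [-62.25  -1.17]
cart 0.8 ((-64.38835144042969, -1.5885505676269531), (71.43374633789062, 23.572967529296875), 0.2851080000400543)
[[-100.16   10.02]
 [-100.05  -13.55]
 [ -28.73   10.38]
 [ -28.61  -13.2 ]]
```

View pics/j.png

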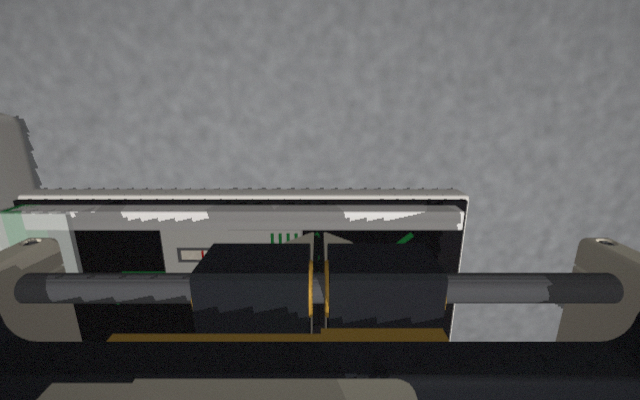

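The cartridge is still parallel to the rail (0.3°) and flush, with its grip end at (300,240) and tips touching. I carry on into the pocket, slowing down.

>>> servo_tool --slide '[[0, -0.03, 0], [0, -0.065, 0], [0, -0.1, 0], [0, -0.135, 0], [0, -0.16, 0]]' --rot '[[0, 0, 0], [0, 0, 0], [0, 0, 0], [0, 0, 0], [0, 0, 0]]' --claw '[0, 0, 0, 0, 0]'

```text
time: 9.62
tool_pos: [578.8, -13.2, 27.7]
tcp_rot: [3.142, -0.0, -0.21]
contact_force: [0.2, 0.2, 0.1]
grip_width: 0.5
```

>>> servo_tool --slide '[[0, -0.03, 0], [0, -0.055, 0], [0, -0.08, 0], [0, -0.1, 0], [0, -0.1, 0]]' --rot '[[0, 0, 0], [0, 0, 0], [0, 0, 0], [0, 0, 0], [0, 0, 0]]' --claw '[0, 0, 0, 0, 0]'

```text
time: 10.25
tool_pos: [582.9, 6.0, 27.7]
tcp_rot: [3.142, -0.0, -0.21]
contact_force: [-0.1, -0.4, -0.3]
grip_width: 0.5
```

```bash
python3 look2.py k.png wrist
```

```text
t 10.25 TCP H [-56.85   1.06] 27.70032388327977 yaw -0.21035834056909675 F [-0.12 -0.38 -0.27]
wrist mark 0.66 [-11.53  -1.55]
cart 0.81 ((-17.002086639404297, -1.5234766006469727), (23.601163864135742, 62.16181182861328), 89.88514709472656)
[[-48.11 -13.26]
 [-48.06  10.34]
 [ 14.06 -13.39]
 [ 14.1   10.21]]
```

View pics/k.png

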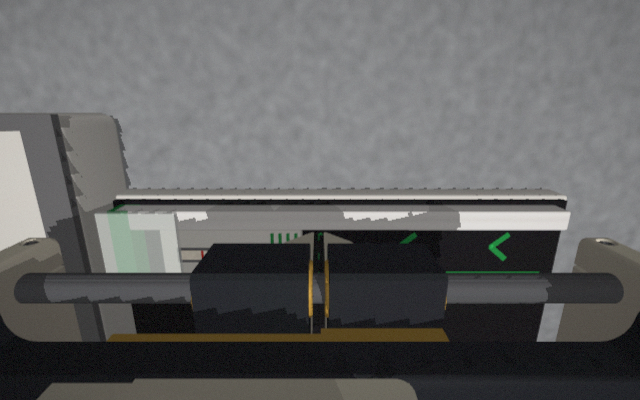

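The cartridge front is now under the cover (column 175) and still flush, with about 12 mm left. I finish in small steps and watch the force.

>>> servo_tool --slide '[[0, -0.02, 0], [0, -0.035, 0], [0, -0.045, 0], [0, -0.05, 0], [0, -0.05, 0]]' --rot '[[0, 0, 0], [0, 0, 0], [0, 0, 0], [0, 0, 0], [0, 0, 0]]' --claw '[0, 0, 0, 0, 0]'

```text
time: 11.02
tool_pos: [585.0, 15.6, 27.7]
tcp_rot: [3.142, -0.0, -0.211]
contact_force: [0.5, 0.3, -0.4]
grip_width: 0.5
```

>>> servo_tool --slide '[[0, -0.005, 0], [0, -0.01, 0], [0, -0.01, 0]]' --rot '[[0, 0, 0], [0, 0, 0], [0, 0, 0]]' --claw '[0, 0, 0]'

```text
time: 11.4
tool_pos: [585.4, 17.5, 27.7]
tcp_rot: [3.141, -0.0, -0.211]
contact_force: [0.1, 0.4, 0.2]
grip_width: 0.6
```

>>> servo_tool --slide '[[0, -0.005, 0], [0, -0.008, 0], [0, -0.008, 0]]' --rot '[[0, 0, 0], [0, 0, 0], [0, 0, 0]]' --claw '[0, 0, 0]'

```text
time: 11.78
tool_pos: [585.7, 19.0, 27.7]
tcp_rot: [3.141, -0.0, -0.211]
contact_force: [-0.1, 0.1, 1.0]
grip_width: 0.6
```

```bash
python3 look2.py l.png wrist
```

```text
t 11.775 TCP H [-43.51   1.03] 27.68822642113689 yaw -0.21063912571346322 F [-0.1   0.14  0.96]
wrist mark 0.81 [ 2.27 -2.74]
cart 0.82 ((-10.746114730834961, -9.986751556396484), (49.27217102050781, 9.618971824645996), 3.990082025527954)
[[-35.66  -6.9 ]
 [-34.99 -16.5 ]
 [ 13.5   -3.47]
 [ 14.16 -13.07]]
```

>>> servo_tool --slide '[[0, -0.005, 0], [0, -0.005, 0]]' --rot '[[0, 0, 0], [0, 0, 0]]' --claw '[0, 0]'

```text
time: 12.18
tool_pos: [585.8, 19.5, 27.7]
tcp_rot: [3.141, 0.0, -0.211]
contact_force: [-0.4, -4.2, -0.0]
grip_width: 0.4
```

>>> servo_tool --slide '[[0, -0.005, 0], [0, -0.005, 0]]' --rot '[[0, 0, 0], [0, 0, 0]]' --claw '[0, 0]'

```text
time: 12.42
tool_pos: [585.9, 19.6, 27.7]
tcp_rot: [3.14, 0.0, -0.211]
contact_force: [-2.4, -8.6, 1.6]
grip_width: 0.4
```

The end stop is reached: the reaction rises to 8.6 N with the TCP stalled. I back off straight, lift and check.

>>> servo_tool --slide '[[0, 0.05, 0], [0, 0.15, 0], [0, 0.15, -0.2], [-0.2, 0.15, -0.5], [-0.4, 0.15, -0.7]]' --rot '[[0, 0, 0], [0, 0, 0], [0, 0, 0], [0, 0, 0], [0, 0, 0]]' --claw '[0, 0, 0, 0, 0]'

```text
time: 13.05
tool_pos: [503.5, 7.0, 166.6]
tcp_rot: [-3.141, -0.001, -0.212]
contact_force: [0.5, 1.0, 0.4]
grip_width: 0.7
```

>>> servo_tool --slide '[[0, 0, 0], [0, 0, 0]]' --rot '[[0, 0, 0], [0, 0, 0]]' --claw '[0, 0]'

```text
time: 13.3
tool_pos: [504.1, 7.3, 165.0]
tcp_rot: [-3.142, -0.001, -0.211]
contact_force: [0.6, -0.6, -0.5]
grip_width: 0.5
```

```bash
python3 look2.py m.png wrist top
python3 - <<'E'
import cv2
im=cv2.imread("pics/m.png");cv2.imwrite("pics/m2.png",cv2.resize(im[:260,60:460],None,fx=2,fy=2))
E
```

```text
t 13.3 TCP H [-71.89  78.41] 164.98134022374717 yaw -0.21132744007307136 F [ 0.6  -0.61 -0.48]
wrist mark 0.87 [ 0.96 -3.48]
cart 0.81 ((-11.532822608947754, -0.11625862121582031), (27.789501190185547, 49.82540512084961), 89.84014129638672)
[[-36.48 -13.94]
 [-36.41  13.85]
 [ 13.34 -14.08]
 [ 13.42  13.71]]
```

View pics/m2.png

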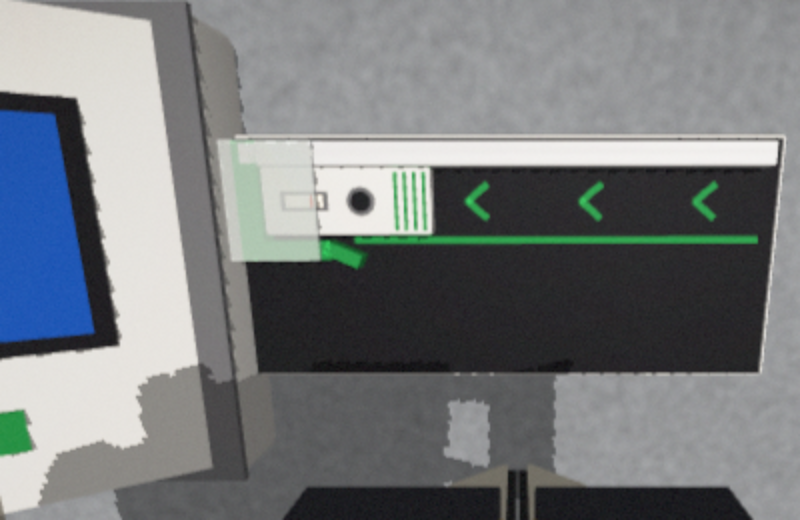

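The cartridge is home: its grip end is at x = -36.4 mm (nominal -36) and its sides are at y = -14.0 and +13.8. It is flush with the rail, its front is against the green stop under the cover, and the hand is clear.

```bash
python3 -c "
from plant import close_job
print(close_job())"
```

```text
the job is handed in; nothing more can be done
None
```

The cartridge is fully home in the green corner pocket, and I handed the job in at about 13 s of robot time. With the fingers shut, I pushed it sideways until it was flat on the rail. I then went round behind the grip end and slid it along the rail under the cover to the end stop. After that I backed off and lifted the hand clear.

- **On the rail:** the rail pushed back with about 2.7 N, and the cartridge stayed within about 0.5° of the rail in the checks during the slide, until the last few millimetres.
- **At the end stop:** the force rose to about 9 N and the fingers stopped advancing.
- **Final position:** the wrist camera put the grip end at x = -36.4 mm (nominal -36) and the sides at y = -14.0 and +13.8 mm (nominal ±14), with a tilt under 0.2°. The hand was touching nothing.
- **Disagreements:**
  - The networks' rail and pocket points were about 3 mm off my rail-edge fit across the deck. Their home point agreed, and so did the contact forces.
  - The last outline taken before the stop was badly cut off by the hand, so I went by force there.
  - The network's cartridge mark in the final picture was about 3.5 mm off in y, with part of the cartridge under the cover. The outline and the picture show it flush.
  - The top camera did not detect the cartridge in either check where I asked it, so the final position rests on the wrist camera alone.
- **Other items:** I did not measure the bottle, vial and spare case again afterwards. The hand was kept clear of them throughout.

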